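# Put the toppled border roll back and turn the display stand to show it

### The job

A short wallpaper border roll has toppled over on the shop counter: stand it upright in the one empty well of the revolving display stand, setting it down rather than dropping it. The stand must end up turned so that this roll is at the front, in line with the price-ticket holder that sticks out of the stand's base. Finish while still gripping the round knob on top of the stand, holding the turntable still there to have the roll scanned, and leave the other things on the counter where they are.

Things in the scene. Friction and masses are not known exactly. Their poses are not given: they have to be found in the camera images.
- roll_center (a point): centre of the toppled border roll: a loose cream cylinder of rolled wallpaper, 50 mm diameter, 100 mm long, about 0.13 to 0.25 kg, lying on its side at the start. Its own x axis runs along the roll; both ends are alike and either may be up.
- roll: the same roll; this origin lies on its curved side (25 mm from the axis, half-way along, opposite to its own z axis): it is the underside while it lies as at the start.
- well (a point): centre of the floor of the empty well on the turntable. The well is a round white ring, 65 mm inside diameter, 71 mm outside, open at the top, walls 18 mm high above this floor; the floor is 38 mm above the counter. The turntable is a level white disc 280 mm across with six such wells, their centres 95 mm from the axis and 60 degrees apart; the other five hold fixed rolls 48 to 52 mm in diameter whose tops are at most 142 mm above the counter.
- front (a point): fixed point above the stand's base, at the height of the well's floor, 95 mm from the turntable's axis in the direction of the price-ticket holder: the empty well's centre is here when it is at the front. The ticket holder (black sloping frame, 80 mm wide, up to 44 mm high, with a blank white card) stands 150 to 190 mm from the axis in the same direction, just outside the disc.
- knob_grip (a point): centre of the knob on the turntable's axis: black upright cylinder, 36 mm diameter, 40 mm high (166 to 206 mm above the counter), on a thin post; it is fixed to the turntable and turns it. Its centre is 186 mm above the counter.
- turntable (a joint): angle of the turntable on its base (rad), growing anticlockwise seen from above; 0 (or any full turn) has the empty well exactly at the front. It turns freely both ways, at least a full turn, against a light friction of about 0.05 N m, and stays where it is left.
- brush: paperhanging brush lying flat, wooden back 75 x 190 mm with bristles, 21 mm high; origin at the centre of its underside; a bystander
- seam_roller: seam roller lying flat, 175 mm long: wooden handle and a small white wheel, 32 mm high, origin where handle and wheel fork meet; origin at the centre of its underside; a bystander
- tape_measure: black tape measure lying flat, 68 x 62 mm, 36 mm high; origin at the centre of its underside; a bystander
- masking_tape: reel of masking tape lying flat, 104 mm across, 25 mm high; origin at the centre of its underside; a bystander
- paste_bottle: white bottle, 62 mm diameter, 170 mm high, upright; origin at the centre of its underside; a bystander
- mug: white mug, 82 mm diameter, 95 mm high; origin at the centre of its underside; a bystander
- smoother: plastic wallpaper smoother lying flat, 90 x 260 mm, 17 mm high; origin at the centre of its underside; a bystander
Not all that is in view belongs to the job. Of the things that look like the roll, the largest one is meant.

How it is judged:
On the way:
1. the roll stands upright in the empty well and has been let go (horizontal distance between roll_center and well below 0.013 m and z of roll_center in the frame of well between 0.044 and 0.056 m and (angle between roll_center's own x axis and vertical below 0.12 rad or angle between roll_center's own x axis and vertical above 3.02 rad) and contact force between the fingers and roll below 0.1 N), for 0.2 s.
At the end, for the whole second after the job is handed in: The roll stands upright (within 7 degrees) on the floor of the well that was empty, not touched by the fingers; that well's centre is within 16 mm (about 10 degrees of turn) of the front point; the turntable is still (under 0.05 rad/s) and the fingers still hold the knob with more than 1.5 N (all of step 1 and horizontal distance between well and front below 0.016 m and contact force between the fingers and knob above 1.5 N and velocity of joint turntable between -0.05 and 0.05 rad/s); the arm keeps its last pose, push and grip.
It fails at once if the roll is dropped (falls free faster than 0.7 m/s, about 25 mm) (linear speed of roll above 0.7 m/s and contact force between the fingers and roll below 0.05 N).
It fails at once if another thing on the counter is shifted by more than 40 mm (distance of any of brush, seam_roller, tape_measure, masking_tape, paste_bottle, mug, smoother from where it was at the start of the episode above 0.04 m).
It also fails if it takes over 72 s, if anything falls off the work surface, if the arm or the gripper's body presses on something with over 40 N, if the wrist force passes 120 N, or if a joint passes its speed limit or range.

### The arm

A 6-joint arm with a two-finger parallel gripper is mounted at the origin on the work surface. World frame = base frame: x ahead of the robot, y to its left, z up, the work surface at z = 0. Lengths are in m, angles in rad, forces in N, time in s.
With the tool pointing down it reaches from about 0.375 to 0.9 m from the base axis. Payload 3.1 kg.
Tool frame: the origin (TCP) lies midway between the tips of the shut fingers; the grasp point (between the pads) lies 19 mm behind it; x points along the fingers, z is the direction in which the jaws open and shut, and the axes are right-handed (so a half turn about x gives the same grasp; the last joint's range is limited). The gripper opens to 85 mm and grips with 20 to 120 N. Pads are 22 mm wide; open, the fingers measure 114 mm over their backs; the gripper's body (76 mm by 85 mm) begins 54 mm behind the grasp point. The pads swing forward as they close: fully open they stand 13 mm farther back than shut.
Start: joints at [1.034, 0.527, 1.433, -0, 1.181, -0.178], TCP at [0.219, 0.585, 0.231] pointing down, gripper open.
Joint ranges: [-3.08, 3.08], [-0.75, 2.2], [0.22, 2.44], [-1.43, 4.57], [0, 2.65], [-2.85, 2.85]. Speed limits (rad/s): [2.79, 2.79, 3.14, 3.14, 3.14, 3.14].

### API

Orientations are given as a unit quaternion [x, y, z, w].
In Python, from station import status, snapshot, camera_params, ticket gives the robot as it stands.
- The arm moves only by the tool arm_command, never from a script. Its argument "series" is a list that holds one entry, the list of rows, each a list of 4 numbers: the shift along the tool's x, y, z in mm, then the turn about the tool's x in rad. A call has 1 to 10 rows; each row shifts and turns the commanded pose from where the row before left it, along the tool's axes as they then stand; what a row does not reach is not made up. A row lasts 1/10 s, in which the tool goes at most 50 mm and 8.59 degrees, less where a joint would pass 70% of its speed; a pose out of reach is approached as far as the arm can. A call is refused whole if a number of a shift passes 50 or a number of a turn 0.15, either way. A call with a gripper value outside its range is refused whole. "jaw" is the opening in per cent of the stroke, from 0 (shut) to 100 (fully open), set as the call begins (left out, the last holds). The fingers move at their own pace and stop on an object; "force" is the grip in N (left out, the last holds). Time passes only in rows, so rows that do not move let the fingers close. It gives the time, the measured TCP pose, the force and the opening at its end, in the units of the state.
- status.sense(): the state, without advancing time (a new reading comes with each control period).
- snapshot(name): name is "side" or "top" or "wrist"; returns the picture (480x640x3 uint8, red, green, blue); there is no depth.
- camera_params(name): a dict with "fovy" (degrees; the focal length in pixels is half the picture's height over the tangent of half this angle, whatever the lens; pixels are square), "cx", "cy" (the principal point, pixels), "extrinsics" (4x4, takes a point from camera to world coordinates); the wrist camera has in their place "mount" (4x4, takes a point from camera to tool coordinates, whose origin is the TCP and whose axes are the tool frame's). Camera axes: x right, y down, z forward; pixel columns grow to the right and rows downward; lengths in m; the calibration is good to about 2 mm. A picture is of the moment at which its call begins: read the wrist's pose just before it. camera_params takes no time and is no camera call.
- ticket.sign_off(): hands the job in, once; it reports no verdict.
The state is a dict: "t": time; "q": joint angles; "qd": joint speeds; "tau": joint torques, N m; "tcp_pos": TCP position; "tool_rot": TCP orientation; "force": force on the tool from outside, world axes, zero at the start; "ft_torque": the same for the moment, N m; "finger_gap": opening from 0.0 (shut) to 1.0 (fully open).
Only numpy, scipy, OpenCV 4.12 (cv2) and the standard library are available. Lean on these libraries where they do the work, as an engineer would, in place of code of your own. Each camera call takes 0.05 s, during which the arm holds its last target. There are 200 camera calls.

## Working session

There is one attempt and no reset: what is moved stays moved. The work goes in short steps, Python scripts to look and compute and a tool call to move; the robot and the scene stay as the last step left them, time stands still between calls to the robot, and variables do not carry over. Pictures are saved under pics/ and viewed, about 8 in all and at most 12, crops included, and the job is handed in when it is done.

Besides the shell and the picture viewer there is one more tool, called after "Request:" by a JSON object that holds its "op" and its "data", one argument or row to a line. arm_command: Moves the arm, as the interface text tells. Its arguments: {"type":"object","properties":{"series":{"type":"array"},"jaw":{"type":"number"},"force":{"type":"number"}},"required":["series"]}

```bash
ls; mkdir -p pics
cat > h.py <<'E'
import numpy as np,cv2
from scipy.spatial.transform import Rotation as R
from station import status,snapshot,camera_params,ticket
def cam(n,s=None):
    p=camera_params(n)
    if 'extrinsics' in p: E=np.array(p['extrinsics'])
    else:
        s=s or status.sense();T=np.eye(4);T[:3,:3]=R.from_quat(s['tool_rot']).as_matrix();T[:3,3]=s['tcp_pos'];E=T@np.array(p['mount'])
    return 240/np.tan(np.radians(p['fovy'])/2),p['cx'],p['cy'],E
def ray(c,u,v):
    f,cx,cy,E=c;d=E[:3,:3]@np.array([(u-cx)/f,(v-cy)/f,1]);return E[:3,3],d
def onz(c,u,v,z):
    o,d=ray(c,u,v);return o+d*(z-o[2])/d[2]
def proj(c,P):
    f,cx,cy,E=c;p=E[:3,:3].T@(np.array(P)-E[:3,3]);return p[0]/p[2]*f+cx,p[1]/p[2]*f+cy
def shot(n,name):
    im=snapshot(n)[:,:,::-1].copy();cv2.imwrite(f'pics/{name}.png',im);return im
E
python3 - <<'E'
from h import *
np.set_printoptions(precision=4,suppress=True)
s=status.sense();print(s)
for n in('side','top','wrist'):
    print(n,camera_params(n));shot(n,n+'0')
E
```

```text
pics
{'t': 0.0, 'q': array([ 1.0345,  0.5284,  1.4339,  0.    ,  1.1813, -0.1785]), 'qd': array([-0.0003, -0.0017, -0.0009, -0.0014, -0.0007,  0.0012]), 'tau': array([  0.0011, -44.2348, -17.8033,  -0.0002,   0.0086,   0.    ]), 'tcp_pos': array([0.2185, 0.5848, 0.2303]), 'tool_rot': array([-0.4033,  0.5817,  0.4027,  0.5803]), 'force': array([ 0.43  , -0.1263,  0.7689]), 'ft_torque': array([ 0.0082, -0.0442, -0.0106]), 'finger_gap': 0.9990565177291463}
side {'fovy': 54.71895669733726, 'cx': 322.2854799669301, 'cy': 254.1639155975527, 'extrinsics': array([[ 0.9207, -0.2363,  0.3107,  0.1603],
       [-0.3904, -0.5519,  0.7369, -0.8911],
       [-0.0026, -0.7997, -0.6004,  0.8094],
       [ 0.    ,  0.    ,  0.    ,  1.    ]])}
top {'fovy': 43.89259334916117, 'cx': 314.9731232128361, 'cy': 235.2299647674459, 'extrinsics': array([[-0.0076, -0.9939,  0.1103,  0.337 ],
       [-1.    ,  0.0069, -0.0072, -0.059 ],
       [ 0.0064, -0.1104, -0.9939,  1.7181],
       [ 0.    ,  0.    ,  0.    ,  1.    ]])}
wrist {'fovy': 70.77979586285124, 'cx': 318.9998542630661, 'cy': 237.924923522899, 'mount': array([[-0.0007, -0.3108,  0.9505, -0.142 ],
       [-0.0003, -0.9505, -0.3108,  0.0791],
       [ 1.    , -0.0005,  0.0006, -0.0006],
       [ 0.    ,  0.    ,  0.    ,  1.    ]])}
```

View pics/top0.png

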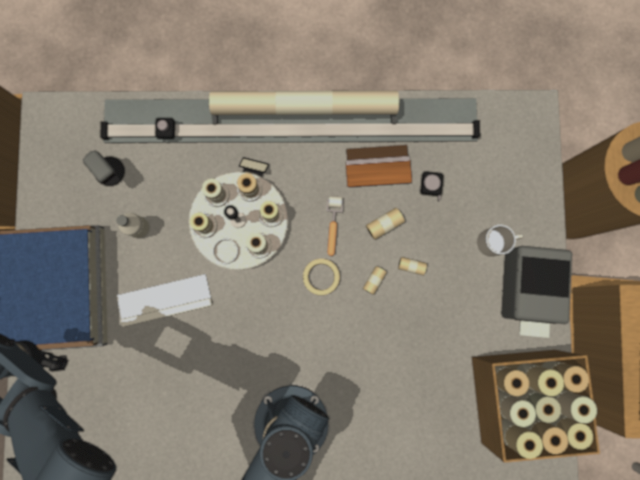

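View pics/side0.png

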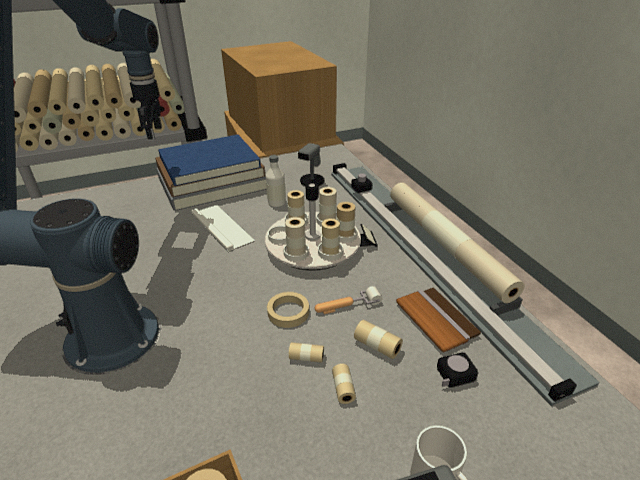

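Top view: look-alikes for the toppled roll are (386,223) the largest, (375,280), (413,266), plus the long roll at (304,103), which isn't loose or short, and the five stand rolls. The empty well is at (227,251), the knob at (232,212) and the ticket holder at (254,165). I choose (386,223) and check its size and a crop.

Run:
```python
from h import *
np.set_printoptions(precision=4,suppress=True)
im=cv2.imread('pics/top0.png');c=cam('top')
hsv=cv2.cvtColor(im,cv2.COLOR_BGR2HSV)
m=((hsv[...,1]>55)&(hsv[...,2]>120)&(hsv[...,0]<40)).astype(np.uint8)
w=np.zeros_like(m);w[195:300,355:435]=1
mm=cv2.morphologyEx(m*w,cv2.MORPH_CLOSE,np.ones((7,7)))
for k in cv2.findContours(mm,0,2)[0]:
    if cv2.contourArea(k)<60: continue
    b=cv2.boxPoints(cv2.minAreaRect(k));P=np.array([onz(c,*p,.025) for p in b])
    print(cv2.minAreaRect(k),P.mean(0),np.linalg.norm(P[1]-P[0]),np.linalg.norm(P[2]-P[1]),'dir',(P[1]-P[0]),P[2]-P[1])
# disc
g=((hsv[...,1]<45)&(hsv[...,2]>165)).astype(np.uint8);w[:]=0;w[165:275,185:295]=1
pts=max(cv2.findContours(cv2.morphologyEx(g*w,cv2.MORPH_CLOSE,np.ones((9,9))),0,2)[0],key=cv2.contourArea)
e=cv2.fitEllipse(cv2.convexHull(pts));print('disc',e,onz(c,*e[0],.035))
for d in(-1,1):
    print(onz(c,e[0][0]+d*e[1][0]/2,e[0][1],.035))
print('knob top',onz(c,232,212,.206),'well',onz(c,227,251,.056),'ticket',onz(c,254,165,.03))
a=cv2.resize(im[150:285,180:300],None,fx=4,fy=4,interpolation=2);b=cv2.resize(im[195:300,355:440],None,fx=4,fy=4,interpolation=2)
o=np.zeros((max(a.shape[0],b.shape[0]),a.shape[1]+b.shape[1],3),np.uint8);o[:a.shape[0],:a.shape[1]]=a;o[:b.shape[0],a.shape[1]:]=b
k=min(1,800/o.shape[1]);print(k);cv2.imwrite('pics/crop1.png',cv2.resize(o,None,fx=k,fy=k))
```

```text
((370.3382263183594, 286.6029357910156), (12.862394332885742, 11.3189058303833), 30.963754653930664) [ 0.3773 -0.227   0.025 ] 0.032176384616649525 0.036310818319623066 dir [ 0.0273 -0.017   0.    ] [-0.019 -0.031  0.   ]
((378.6000061035156, 272.8000183105469), (13.416407585144043, 10.733125686645508), 26.56505012512207) [ 0.4162 -0.2512  0.025 ] 0.030652746562207154 0.037996885425965465 dir [ 0.0272 -0.0142  0.    ] [-0.0173 -0.0338  0.    ]
((420.87646484375, 267.8058776855469), (10.087267875671387, 12.907363891601562), 12.528807640075684) [ 0.4296 -0.3719  0.025 ] 0.03690734837306846 0.028653024363546175 dir [ 0.0358 -0.0089  0.    ] [-0.0064 -0.0279  0.    ]
((404.00006103515625, 263.5), (10.429031372070312, 12.611851692199707), 14.03624439239502) [ 0.4422 -0.3241  0.025 ] 0.03610185373513756 0.029644857768037536 dir [ 0.0348 -0.0095  0.    ] [-0.0074 -0.0287  0.    ]
((375.4230651855469, 228.3845977783203), (17.19570541381836, 14.144854545593262), 56.3099365234375) [ 0.5435 -0.2445  0.025 ] 0.0409247426461361 0.049309115812194874 dir [ 0.0225 -0.0342  0.    ] [-0.0416 -0.0266  0.    ]
((395.36785888671875, 216.70208740234375), (16.98764991760254, 13.460552215576172), 59.74356460571289) [ 0.5769 -0.3025  0.025 ] 0.03910730569667242 0.0488612946229381 dir [ 0.0195 -0.0339  0.    ] [-0.0428 -0.0236  0.    ]
disc ((236.84458923339844, 220.05836486816406), (98.44795227050781, 98.53776550292969), 128.93080139160156) [0.5688 0.1512 0.035 ]
[0.5698 0.2912 0.035 ]
[0.5679 0.011  0.035 ]
knob top [0.5662 0.1424 0.206 ] well [0.4788 0.1754 0.056 ] ticket [0.7296 0.1034 0.03  ]
0.975609756097561
```

View pics/crop1.png

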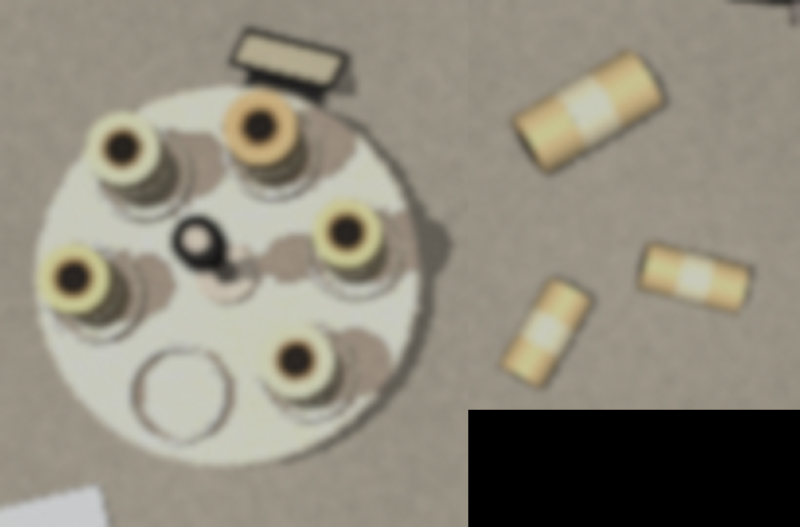

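The crop shows the large banded roll (about 100 x 50 mm) at top (386,223). The two lower ones are clearly smaller. The ticket holder is on the side of the stand away from the robot, and the empty well faces the robot.

```bash
cat >> h.py <<'E'
def go(tx,ty,tz,yaw=None):
    "delta in tool axes to world target; yaw=angle of tool y, deg"
    s=status.sense();M=R.from_quat(s['tool_rot']).as_matrix();p=np.array(s['tcp_pos'])
    y=np.degrees(np.arctan2(M[1,1],M[0,1]));d=M.T@(np.array([tx,ty,tz])-p)*1000
    print('tcp',p.round(4),'yaw',round(y,1),'shift mm',d.round(1),'tilt',M[2].round(3),'q6',s['q'][5].round(2),'t',s['t'])
    if yaw is not None: print('turn',np.radians(y-yaw))
    return d
E
python3 - <<'E'
from h import *
c=cam('top')
d=np.array([.5,-.866])
for z,u,v in((.206,231.2,212.3),(.038,238.4,222.3),(.038,238.5,220)):print(onz(c,u,v,z))
# above the roll: jaw across roll; tool y along -60 or 120
go(.56,-.2735,.18,120);go(.56,-.2735,.18,-60)
E
```

```text
[0.56542542 0.14439419 0.206     ]
[0.5619426  0.14631444 0.038     ]
[0.56853824 0.14607357 0.038     ]
tcp [0.2186 0.585  0.2306] yaw 159.5 shift mm [  51.5 -620.5 -684.4] tilt [-1.     0.    -0.002] q6 -0.18 t 0.15
turn 0.689400196164632
tcp [0.2186 0.585  0.2306] yaw 159.5 shift mm [  51.5 -620.5 -684.4] tilt [-1.     0.    -0.002] q6 -0.18 t 0.15
turn 3.8309928497544252
```

Request:
{"op": "arm_command", "data": {
  "series": [
    [[-10,-33,-36,0],[-10,-33,-36,0],[-10,-33,-36,0],[0,-33,-36,0],[0,-33,-36,0],[0,-33,-36,0],[0,-33,-36,0],[0,-33,-36,0],[0,-33,-36,0],[0,-33,-36,0]]
  ],
  "jaw": 100,
  "force": 30
}}

```text
t: 1.15
tcp_pos: [0.4021, 0.1308, 0.2614]
tool_rot: [-0.403, 0.581, 0.403, 0.581]
force: [0.8, 1.0, -0.1]
finger_gap: 0.995
```

Request:
{"op": "arm_command", "data": {
  "series": [
    [[0,-32,-36,0],[0,-32,-36,0],[0,-32,-36,0],[0,-32,-36,0],[0,-32,-36,0],[0,-32,-36,0],[0,-32,-36,0],[0,-32,-36,0],[0,-32,-36,0],[0,0,0,0]]
  ]
}}

```text
t: 2.15
tcp_pos: [0.5601, -0.2784, 0.2606]
tool_rot: [-0.403, 0.582, 0.4, 0.582]
force: [-0.4, -0.3, 1.0]
finger_gap: 1.002
```

Request:
{"op": "arm_command", "data": {
  "series": [
    [[0,0,0,0.138],[0,0,0,0.138],[0,0,0,0.138],[0,0,0,0.138],[0,0,0,0.138],[0,0,0,0],[0,0,0,0]]
  ]
}}

```text
t: 2.85
tcp_pos: [0.5579, -0.2711, 0.2611]
tool_rot: [-0.184, 0.683, 0.184, 0.683]
force: [-0.2, 0.2, -0.1]
finger_gap: 1.003
```

Run:
```python
from h import *
go(.56,-.2735,.18,120)
s=status.sense();c=cam('wrist',s);im=shot('wrist','w1')
for P in((.5435,-.2445,.05),(.577,-.3025,.05),(.56,-.2735,.05)):print(proj(c,P))
hsv=cv2.cvtColor(im,cv2.COLOR_BGR2HSV)
np.save('w1.npy',c[3])
```

```text
tcp [ 0.5579 -0.2711  0.2611] yaw 120.1 shift mm [81.1 -3.2  0.7] tilt [-1.     0.001 -0.   ] q6 -1.16 t 2.85
turn 0.0025559882941818693
(np.float64(319.7921143621827), np.float64(177.01864721968516))
(np.float64(319.618507932219), np.float64(238.31843984956507))
(np.float64(319.50066002781085), np.float64(208.43359031768563))
```

View pics/w1.png

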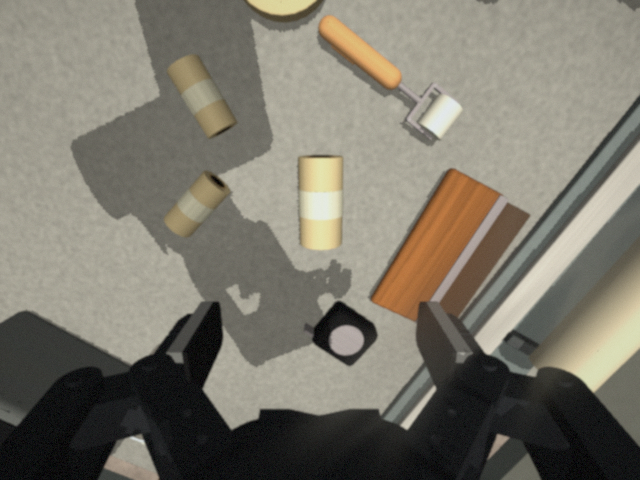

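The wrist view shows the roll clear and upright in the picture, with columns 299–342, rows 155–248 and its band at (320,205). That puts its centre under the TCP to within about 2 mm. The tool can only turn about the vertical, so I'll grip the roll by its extreme end (tool −y, picture bottom) with the lowest force. It can then swing down in the pads when lifted, with the counter helping.

Request:
{"op": "arm_command", "data": {
  "series": [
    [[0,-23,1,0],[0,-23,1,0],[40,0,0,0],[45,0,0,0],[45,0,0,0],[45,0,0,0],[40,0,0,0],[25,0,0,0],[15,0,0,0],[3,0,0,0]]
  ],
  "jaw": 100,
  "force": 20
}}

```text
t: 3.9
tcp_pos: [0.5819, -0.3098, 0.0014]
tool_rot: [-0.182, 0.684, 0.184, 0.682]
force: [-0.4, -0.3, 0.1]
finger_gap: 1.001
```

Request:
{"op": "arm_command", "data": {
  "series": [
    [[0,0,0,0],[0,0,0,0],[0,0,0,0],[0,0,0,0],[0,0,0,0],[0,0,0,0]]
  ],
  "jaw": 55,
  "force": 20
}}

```text
t: 4.5
tcp_pos: [0.584, -0.3115, 0.0053]
tool_rot: [-0.184, 0.682, 0.182, 0.684]
force: [-0.2, -0.3, 6.7]
finger_gap: 0.571
```

Request:
{"op": "arm_command", "data": {
  "series": [
    [[-5,0,0,0],[-10,1,0,0],[-15,2,0,0],[-15,4,0,0],[0,0,0,0],[0,0,0,0]]
  ]
}}

```text
t: 5.1
tcp_pos: [0.5797, -0.3046, 0.0494]
tool_rot: [-0.183, 0.683, 0.182, 0.683]
force: [0.5, -1.2, -1.2]
finger_gap: 0.577
```

Run:
```python
from h import *
s=status.sense();print(s['tcp_pos'],s['force'],s['finger_gap'])
a=shot('side','s2')[280:460,260:500];b=shot('wrist','w2')
cv2.imwrite('pics/v2.png',np.hstack([cv2.resize(a,(400,300)),cv2.resize(b,(400,300))]))
```

```text
[ 0.5797177  -0.30459355  0.04938304] [ 0.52647797 -1.23621097 -1.16357192] 0.5771034704414205
```

View pics/v2.png

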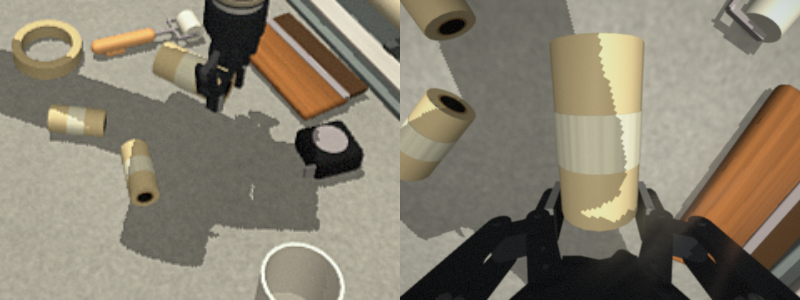

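The roll is held at its end but is still nearly level (only about 8° tilted). I'll ease the jaw so it can rotate in the pads.

```bash
cat >> h.py <<'E'
def tilt(name=None):
    s=status.sense();im=snapshot('wrist')[:,:,::-1].copy()
    if name: cv2.imwrite(f'pics/{name}.png',im)
    h=cv2.cvtColor(im,cv2.COLOR_BGR2HSV);m=((h[...,1]>50)&(h[...,2]>70)&(h[...,0]>10)&(h[...,0]<40)).astype(np.uint8)
    m[:, :180]=0;m[:,460:]=0
    m=cv2.morphologyEx(m,cv2.MORPH_CLOSE,np.ones((31,1)));col=np.where(m[:400,300:340].mean(1)>.6)[0]
    rows=[(r,int(np.ptp(np.where(m[r])[0]))) for r in range(0,400,25) if m[r].sum()>60]
    print('rows',col.min(),col.max(),rows,'F',s['force'].round(1),'gap',round(s['finger_gap'],4),'z',s['tcp_pos'][2].round(4),'t',s['t'])
E
python3 -c "
from h import *
tilt()"
```

```text
rows 53 368 [(75, 151), (100, 148), (125, 145), (150, 142), (175, 139), (300, 125), (325, 122), (350, 194)] F [-0.3 -0.2 -1.2] gap 0.5739 z 0.0481 t 5.2
```

Request:
{"op": "arm_command", "data": {
  "series": [
    [[0,0,0,0],[0,0,0,0],[0,0,0,0]]
  ],
  "jaw": 57
}}

```text
t: 5.55
tcp_pos: [0.5792, -0.3044, 0.0479]
tool_rot: [-0.183, 0.683, 0.183, 0.683]
force: [-0.4, 0.7, -2.8]
finger_gap: 0.574
```

```bash
python3 -c "
from h import *
tilt()"
```

```text
rows 53 368 [(75, 151), (100, 148), (125, 145), (150, 142), (175, 139), (300, 125), (325, 148), (350, 194)] F [-0.4  0.7 -2.8] gap 0.574 z 0.0479 t 5.55
```

Request:
{"op": "arm_command", "data": {
  "series": [
    [[0,0,0,0],[0,0,0,0],[0,0,0,0]]
  ],
  "jaw": 57.6
}}

```text
t: 5.9
tcp_pos: [0.5794, -0.3045, 0.0483]
tool_rot: [-0.183, 0.683, 0.183, 0.683]
force: [-0.0, 0.2, -0.7]
finger_gap: 0.578
```

```bash
python3 -c "
from h import *
tilt()"
```

```text
rows 53 368 [(75, 151), (100, 148), (125, 145), (150, 142), (175, 139), (300, 125), (325, 122), (350, 194)] F [-0.   0.2 -0.7] gap 0.5783 z 0.0483 t 5.9
```

Request:
{"op": "arm_command", "data": {
  "series": [
    [[6,0,0,0],[6,0,0,0],[0,0,0,0],[0,0,0,0]]
  ],
  "jaw": 58
}}

```text
t: 6.35
tcp_pos: [0.579, -0.3042, 0.0358]
tool_rot: [-0.182, 0.683, 0.183, 0.683]
force: [0.7, 0.0, -1.4]
finger_gap: 0.58
```

```bash
python3 -c "
from h import *
tilt()"
```

```text
rows 66 350 [(75, 92), (100, 118), (125, 118), (150, 119), (250, 120), (275, 121), (300, 122), (325, 122)] F [ 0.7  0.  -1.4] gap 0.5797 z 0.0358 t 6.35
```

Request:
{"op": "arm_command", "data": {
  "series": [
    [[0,0,0,0],[0,0,0,0]]
  ],
  "jaw": 58.5
}}

```text
t: 6.6
tcp_pos: [0.5796, -0.3047, 0.0365]
tool_rot: [-0.183, 0.683, 0.183, 0.683]
force: [-0.2, -0.8, -0.7]
finger_gap: 0.588
```

```bash
python3 -c "
from h import *
tilt()"
```

```text
rows 66 348 [(75, 92), (100, 118), (125, 118), (150, 118), (250, 119), (275, 119), (300, 120), (325, 120)] F [-0.2 -0.8 -0.7] gap 0.5876 z 0.0365 t 6.6
```

At jaw 58 the roll swung in the pads until its far end rested on the counter. I'll keep that light grip and follow the arc up.

Request:
{"op": "arm_command", "data": {
  "series": [
    [[0,0,0,0],[0,0,0,0],[-4,3,0,0],[-4,4,0,0],[-4,4,0,0],[-4,4,0,0],[0,0,0,0],[0,0,0,0]]
  ],
  "jaw": 57.8
}}

```text
t: 7.45
tcp_pos: [0.572, -0.2914, 0.0526]
tool_rot: [-0.183, 0.683, 0.183, 0.683]
force: [-0.6, 0.5, -1.2]
finger_gap: 0.578
```

```bash
python3 -c "
from h import *
tilt('w3')"
```

```text
rows 71 344 [(75, 66), (100, 113), (125, 114), (150, 115), (250, 117), (275, 118), (300, 120), (325, 120)] F [-0.6  0.5 -1.2] gap 0.5778 z 0.0526 t 7.45
```

Request:
{"op": "arm_command", "data": {
  "series": [
    [[0,0,0,0],[0,0,0,0],[0,0,0,0]]
  ],
  "jaw": 58.1
}}

```text
t: 7.8
tcp_pos: [0.572, -0.2918, 0.0523]
tool_rot: [-0.183, 0.683, 0.183, 0.683]
force: [0.2, 0.3, -0.4]
finger_gap: 0.58
```

```bash
python3 -c "
from h import *
tilt('w4')"
```

```text
rows 85 334 [(100, 91), (125, 104), (150, 106), (250, 114), (275, 116), (300, 118), (325, 120)] F [ 0.2  0.3 -0.4] gap 0.58 z 0.0523 t 7.8
```

It rotates cleanly at 58.1, so I'll continue the arc at that opening.

Request:
{"op": "arm_command", "data": {
  "series": [
    [[-4,4,0,0],[-4,5,0,0],[-4,6,0,0],[-3,6,0,0],[0,0,0,0],[0,0,0,0]]
  ],
  "jaw": 58.1
}}

```text
t: 8.45
tcp_pos: [0.5614, -0.2731, 0.0676]
tool_rot: [-0.183, 0.683, 0.183, 0.683]
force: [0.4, -0.1, -1.0]
finger_gap: 0.582
```

Run:
```python
from h import *
tilt('w5')
a=shot('side','s5')[260:400,280:440];b=cv2.imread('pics/w5.png')
cv2.imwrite('pics/v5.png',np.hstack([cv2.resize(a,(400,300)),cv2.resize(b,(400,300))]))
```

```text
rows 102 337 [(125, 90), (150, 97), (250, 110), (275, 113), (300, 118), (325, 120)] F [ 0.4 -0.1 -1. ] gap 0.582 z 0.0676 t 8.45
```

View pics/v5.png

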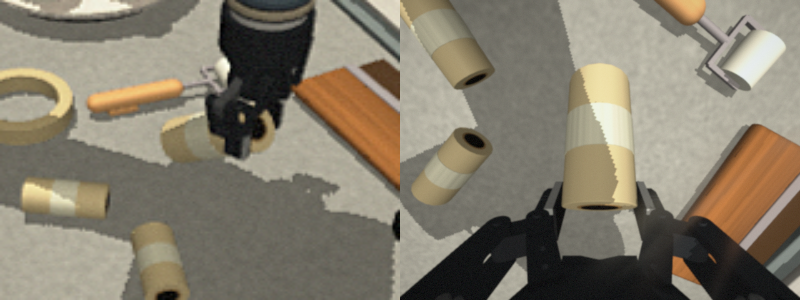

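The side crop and wrist view show the roll at about 45°, held by its raised end, with its upper end hole now facing the camera. I'll continue.

Request:
{"op": "arm_command", "data": {
  "series": [
    [[-3,6,0,0],[-2,6,0,0],[-2,6,0,0],[-1,6,0,0],[0,0,0,0],[0,0,0,0]]
  ]
}}

```text
t: 9.15
tcp_pos: [0.5494, -0.2524, 0.0754]
tool_rot: [-0.183, 0.683, 0.183, 0.683]
force: [-0.1, -0.4, -2.1]
finger_gap: 0.582
```

```bash
python3 -c "
from h import *
tilt('w6')"
```

```text
rows 106 338 [(0, 96), (25, 86), (50, 68), (125, 87), (150, 95), (250, 110), (275, 113), (300, 118), (325, 120)] F [-0.1 -0.4 -2.1] gap 0.5825 z 0.0754 t 9.15
```

Request:
{"op": "arm_command", "data": {
  "series": [
    [[0,6,0,0],[0,6,0,0],[0,6,0,0],[0,6,0,0],[0,0,0,0],[0,0,0,0]]
  ]
}}

```text
t: 9.8
tcp_pos: [0.5375, -0.2316, 0.0754]
tool_rot: [-0.183, 0.683, 0.183, 0.683]
force: [-1.2, 0.6, -2.1]
finger_gap: 0.58
```

Run:
```python
from h import *
tilt('w7')
a=shot('side','s7')[260:400,280:440];b=cv2.imread('pics/w7.png')
cv2.imwrite('pics/v7.png',np.hstack([cv2.resize(a,(400,300)),cv2.resize(b,(400,300))]))
```

```text
rows 0 339 [(0, 159), (25, 60), (50, 75), (75, 77), (100, 68), (125, 182), (150, 95), (250, 109), (275, 113), (300, 118), (325, 120)] F [-1.2  0.6 -2.1] gap 0.5802 z 0.0754 t 9.8
```

View pics/v7.png

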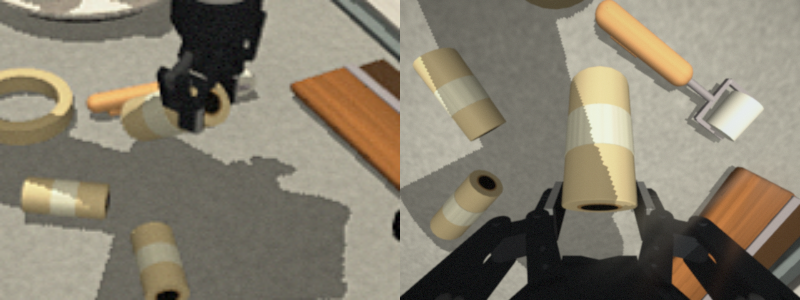

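It stopped turning at about 48° and is hovering just above the counter. I'll move back for room, ease the jaw slightly, then use counter friction.

Request:
{"op": "arm_command", "data": {
  "series": [
    [[0,-20,0,0],[0,-20,0,0],[0,0,0,0],[0,0,0,0],[0,0,0,0]]
  ],
  "jaw": 58.2
}}

```text
t: 10.4
tcp_pos: [0.5581, -0.2667, 0.0765]
tool_rot: [-0.184, 0.682, 0.182, 0.684]
force: [1.3, -0.5, 5.0]
finger_gap: 0.582
```

```bash
python3 -c "
from h import *
tilt('w8')"
```

```text
rows 149 355 [(0, 95), (175, 78), (250, 98), (275, 108), (300, 116), (325, 122), (350, 177)] F [ 1.3 -0.5  5. ] gap 0.5818 z 0.0765 t 10.4
```

Request:
{"op": "arm_command", "data": {
  "series": [
    [[3,0,0,0],[3,3,0,0],[2,5,0,0],[0,6,0,0],[-1,6,0,0],[-1,6,0,0],[0,0,0,0]]
  ],
  "jaw": 58.2
}}

```text
t: 11.15
tcp_pos: [0.5433, -0.2421, 0.0695]
tool_rot: [-0.182, 0.683, 0.184, 0.683]
force: [-0.2, 0.0, 4.7]
finger_gap: 0.583
```

```bash
python3 -c "
from h import *
tilt('w9')"
```

```text
rows 0 385 [(0, 87), (25, 79), (50, 84), (75, 65), (200, 63), (250, 84), (275, 101), (300, 114), (325, 126), (350, 151), (375, 84)] F [-0.2  0.   4.7] gap 0.5834 z 0.0695 t 11.15
```

Run:
```python
from h import *
a=shot('side','s9')[260:400,280:440];b=cv2.imread('pics/w9.png')
cv2.imwrite('pics/v9.png',np.hstack([cv2.resize(a,(400,300)),cv2.resize(b,(400,300))]))
```

```text
(no output)
```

View pics/v9.png

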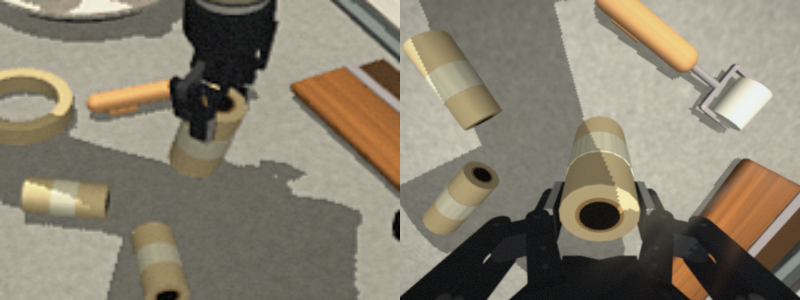

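The side crop shows the roll about 75° up with its base edge on the counter, and the wrist view shows the upper hole at (600,213). A little further, then I'll let it settle flat and re-grip firmly.

Request:
{"op": "arm_command", "data": {
  "series": [
    [[0,5,0,0],[0,5,0,0],[0,4,0,0],[0,4,0,0],[0,3,0,0],[0,0,0,0],[0,0,0,0]]
  ]
}}

```text
t: 11.95
tcp_pos: [0.5334, -0.2252, 0.069]
tool_rot: [-0.182, 0.683, 0.183, 0.683]
force: [0.1, -0.6, -1.3]
finger_gap: 0.583
```

Request:
{"op": "arm_command", "data": {
  "series": [
    [[0,0,0,0],[0,0,0,0],[0,0,0,0],[0,0,0,0]]
  ],
  "jaw": 62
}}

```text
t: 12.35
tcp_pos: [0.534, -0.2257, 0.0694]
tool_rot: [-0.183, 0.683, 0.183, 0.683]
force: [-0.2, 0.6, -0.4]
finger_gap: 0.623
```

Run:
```python
from h import *
tilt('w10')
a=shot('side','s10')[240:380,260:420];b=cv2.imread('pics/w10.png')
cv2.imwrite('pics/v10.png',np.hstack([cv2.resize(a,(400,300)),cv2.resize(b,(400,300))]))
```

```text
rows 0 366 [(0, 162), (50, 73), (75, 78), (100, 77), (225, 73), (250, 94), (275, 112), (300, 131), (325, 130), (350, 125)] F [-0.2  0.6 -0.4] gap 0.6228 z 0.0694 t 12.35
```

View pics/v10.png

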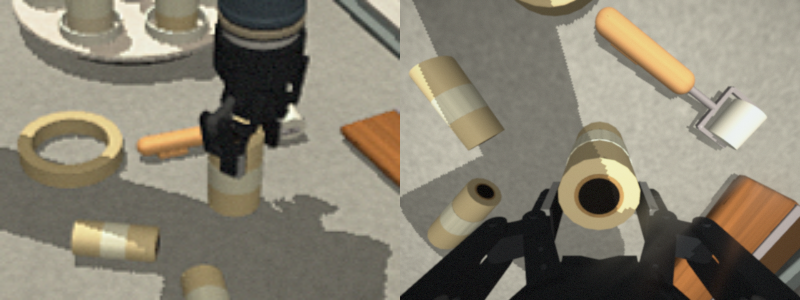

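The roll now stands upright on its base, with its top hole at crop (599,195). I'll compute its centre offset from the tool.

Run:
```python
from h import *
c=cam('wrist');p=onz(c,318.4,312,.1);print(p)
im=cv2.imread('pics/w10.png');h=cv2.cvtColor(im,cv2.COLOR_BGR2HSV)
k=(h[230:400,260:380,2]<60).astype(np.uint8);n,l,st,ce=cv2.connectedComponentsWithStats(k)
for i in range(1,n):
    if st[i,4]>300:
        q=ce[i]+[260,230];print(q,st[i]);pp=onz(c,*q,.1);print(pp);go(pp[0],pp[1],.055)
```

```text
[ 0.52709186 -0.21426461  0.1       ]
[317.65383269 313.66713336] [  26   56   64   57 2857]
[ 0.52720242 -0.21501676  0.1       ]
tcp [ 0.534  -0.2257  0.0694] yaw 120.0 shift mm [14.4 12.7 -0.5] tilt [-1. -0.  0.] q6 -1.12 t 12.45
```

Request:
{"op": "arm_command", "data": {
  "series": [
    [[7,6,0,0],[7,7,0,0],[0,0,0,0],[0,0,0,0]]
  ],
  "jaw": 75
}}

```text
t: 12.85
tcp_pos: [0.5269, -0.2138, 0.0548]
tool_rot: [-0.183, 0.683, 0.183, 0.683]
force: [-0.6, 0.1, 0.3]
finger_gap: 0.749
```

Request:
{"op": "arm_command", "data": {
  "series": [
    [[0,0,0,0],[0,0,0,0],[0,0,0,0],[0,0,0,0],[-3,0,0,0],[-10,0,0,0],[-30,0,0,0],[-40,0,0,0],[-40,0,0,0],[-25,0,0,0]]
  ],
  "jaw": 30,
  "force": 40
}}

```text
t: 13.85
tcp_pos: [0.5283, -0.2149, 0.207]
tool_rot: [-0.184, 0.682, 0.182, 0.684]
force: [1.1, -0.6, -0.8]
finger_gap: 0.574
```

```bash
python3 -c "
from h import *
go(.453,.10,.205,71);print(status.sense()['finger_gap'],status.sense()['force'])"
```

```text
tcp [ 0.5283 -0.2149  0.207 ] yaw 120.0 shift mm [  1.  310.4  92.1] tilt [-1.    -0.004  0.002] q6 -1.11 t 13.85
turn 0.8546931911884286
0.5739080949184435 [ 1.07302519 -0.57340981 -0.82587889]
```

Request:
{"op": "arm_command", "data": {
  "series": [
    [[0,37,11,0],[0,39,12,0],[0,39,12,0],[0,39,12,0],[0,39,12,0],[0,39,12,0],[0,39,11,0],[0,39,10,0],[0,0,0,0]]
  ]
}}

```text
t: 14.75
tcp_pos: [0.4493, 0.104, 0.2037]
tool_rot: [-0.184, 0.683, 0.185, 0.682]
force: [-0.6, -0.0, -1.8]
finger_gap: 0.576
```

Request:
{"op": "arm_command", "data": {
  "series": [
    [[0,0,0,0.14],[0,0,0,0.14],[0,0,0,0.14],[0,0,0,0.14],[0,0,0,0.14],[0,0,0,0.14],[0,0,0,0],[0,0,0,0]]
  ]
}}

```text
t: 15.55
tcp_pos: [0.4524, 0.0997, 0.2036]
tool_rot: [0.111, 0.698, -0.111, 0.699]
force: [0.5, 0.5, -1.9]
finger_gap: 0.579
```

Run:
```python
from h import *
go(.453,.10,.205,71)
c=cam('wrist');shot('wrist','w11')
for P in((.4788,.1754,.056),(.566,.145,.206)):print(proj(c,P))
```

```text
tcp [0.4524 0.0997 0.2036] yaw 72.0 shift mm [-1.4  0.5  0.5] tilt [-1. -0.  0.] q6 0.29 t 15.55
turn 0.017083074299668995
(np.float64(320.1514571711687), np.float64(126.39193667113594))
(np.float64(555.9853565521828), np.float64(129.98490946847443))
```

View pics/w11.png

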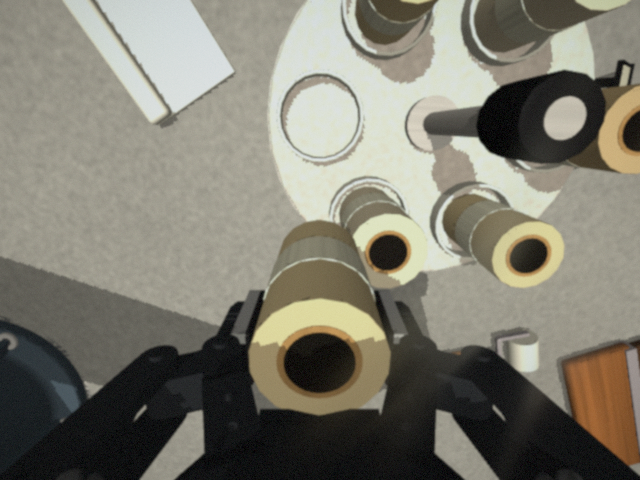

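The wrist view (9th) shows the empty well at about (322,117), the post's foot at (432,124), the knob's top centre at about (566,118) and the held roll's hole at (320,362).

Run:
```python
from h import *
np.set_printoptions(precision=4,suppress=True)
c=cam('wrist');im=cv2.imread('pics/w11.png')
w=onz(c,323,117,.055);print('well',w)
print('foot',onz(c,432,124,.042),'knob',onz(c,566,118,.206))
h=cv2.cvtColor(im,cv2.COLOR_BGR2HSV)
# well: dark ring pixels
print('well edges', onz(c,281,118,.056),onz(c,366,118,.056),onz(c,323,73,.056),onz(c,323,163,.056))
k=(h[300:420,250:390,2]<70).astype(np.uint8);n,l,st,ce=cv2.connectedComponentsWithStats(k)
for i in range(1,n):
    if st[i,4]>1000: q=ce[i]+[250,300];print('hole',q,st[i],onz(c,*q,.2036+.045))
t=cam('top');print('ticket',onz(t,(292/3.9)+180,(55/3.9)+150,.035),onz(t,240.5/3.9+180,55/3.9+150,.035),onz(t,344/3.9+180,68/3.9+150,.035))
```

```text
well [0.4832 0.1816 0.055 ]
foot [0.57   0.1478 0.042 ] knob [0.5701 0.1484 0.206 ]
well edges [0.4507 0.1914 0.056 ] [0.516  0.1701 0.056 ] [0.4931 0.2123 0.056 ] [0.472  0.1469 0.056 ]
hole [319.1394 362.6392] [  34   33   71   60 3315] [0.4537 0.1019 0.2486]
hole [319.149 411.251] [   0   74  140   46 1510] [0.4472 0.0818 0.2486]
ticket [0.7311 0.1004 0.035 ] [0.7313 0.1384 0.035 ] [0.721 0.062 0.035]
```

```bash
python3 -c "
from h import *
go(.481,.180,.213)"
```

```text
tcp [0.4524 0.0998 0.2036] yaw 72.0 shift mm [-9.4 85.1  2.4] tilt [-1. -0.  0.] q6 0.29 t 15.6
```

Request:
{"op": "arm_command", "data": {
  "series": [
    [[-9,0,0,0],[0,25,1,0],[0,35,1,0],[0,25,0,0],[0,0,0,0],[20,0,0,0],[25,0,0,0],[15,0,0,0],[0,0,0,0]]
  ]
}}

```text
t: 16.5
tcp_pos: [0.4788, 0.1793, 0.1508]
tool_rot: [0.111, 0.7, -0.112, 0.696]
force: [0.0, -0.3, -1.3]
finger_gap: 0.58
```

Run:
```python
from h import *
go(.481,.180,.093)
c=cam('wrist');shot('wrist','w12');print(status.sense()['force'],proj(c,(.482,.182,.056)))
im=cv2.imread('pics/w12.png');s=shot('side','s12')[180:280,230:370]
cv2.imwrite('pics/v12.png',np.hstack([cv2.resize(im,(400,300)),cv2.resize(s,(400,300))]))
```

```text
tcp [0.4788 0.1793 0.1508] yaw 71.9 shift mm [57.8  1.5  2.1] tilt [-1.    -0.003 -0.005] q6 0.46 t 16.5
[-0.21299115 -0.23636894 -1.1547499 ] (np.float64(321.7046524945334), np.float64(235.44653793314868))
```

View pics/v12.png

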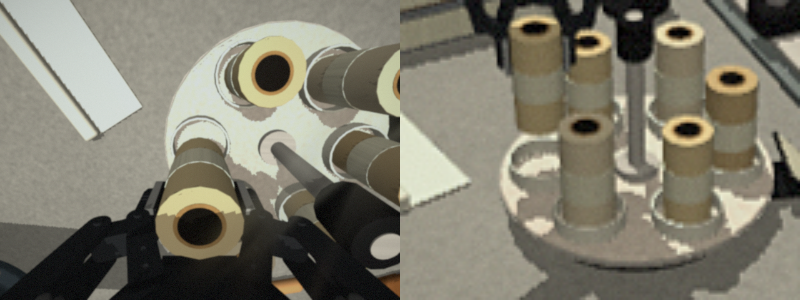

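The roll hangs upright over the ring at wrist crop (202,140), well aligned. I'll lower it, slowly at the end.

Request:
{"op": "arm_command", "data": {
  "series": [
    [[15,1,1,0],[15,1,1,0],[10,0,0,0],[6,0,0,0],[4,0,0,0],[0,0,0,0]]
  ]
}}

```text
t: 17.2
tcp_pos: [0.4832, 0.1815, 0.1023]
tool_rot: [0.112, 0.698, -0.112, 0.698]
force: [-0.1, -0.1, -1.7]
finger_gap: 0.579
```

Request:
{"op": "arm_command", "data": {
  "series": [
    [[2,0,0,0],[2,0,0,0],[2,0,0,0],[1,0,0,0],[0,0,0,0],[0,0,0,0]]
  ]
}}

```text
t: 17.8
tcp_pos: [0.4832, 0.1815, 0.0953]
tool_rot: [0.112, 0.698, -0.112, 0.698]
force: [0.7, -0.8, -1.4]
finger_gap: 0.576
```

Request:
{"op": "arm_command", "data": {
  "series": [
    [[1,0,0,0],[1,0,0,0],[1,0,0,0],[0,0,0,0],[0,0,0,0]]
  ]
}}

```text
t: 18.3
tcp_pos: [0.4833, 0.1817, 0.0934]
tool_rot: [0.112, 0.698, -0.112, 0.698]
force: [-1.7, 0.3, 8.3]
finger_gap: 0.579
```

```bash
python3 -c "
from h import *
s=status.sense();print(s['tcp_pos'],s['force'],s['finger_gap'])"
```

```text
[0.48332624 0.18169434 0.09342914] [-1.70856344  0.33420991  8.26177103] 0.5791825796294534
```

It touches down at TCP z 0.0934, against 0.093 expected, so it's on the floor of the well. I'll release and rise.

Request:
{"op": "arm_command", "data": {
  "series": [
    [[0,0,0,0],[0,0,0,0],[0,0,0,0],[-2,0,0,0],[-20,0,0,0],[-35,0,0,0],[-45,0,0,0],[-45,0,0,0],[-30,0,0,0],[0,0,0,0]]
  ],
  "jaw": 78
}}

```text
t: 19.3
tcp_pos: [0.4861, 0.1821, 0.2741]
tool_rot: [0.113, 0.695, -0.11, 0.702]
force: [1.0, 0.5, 0.4]
finger_gap: 0.774
```

Run:
```python
from h import *
s=status.sense();print(s['tcp_pos'],s['finger_gap'],s['force'],s['q'][5],s['q'][0])
c=cam('wrist',s);a=shot('wrist','w13');b=shot('top','t13')[140:290,170:310]
for n,P in(('rolltop',(.482,.182,.138)),('knob',(.57,.148,.206)),('front',(.57+.168*np.cos(-.28),.148+.168*np.sin(-.28),.03))):print(n,proj(c,P))
cv2.imwrite('pics/v13.png',np.hstack([cv2.resize(a,(480,360)),cv2.resize(b,(320,360))]))
go(.57,.148,.27)
```

```text
[0.48614023 0.18205146 0.27413238] 0.7737216165994939 [1.02324694 0.49145259 0.36579743] 0.4596349597504012 0.1428160121093863
rolltop (np.float64(312.1269910195639), np.float64(227.28322876745008))
knob (np.float64(451.3564649403507), np.float64(261.68882855117914))
front (np.float64(537.4762309963867), np.float64(200.07118776943645))
tcp [0.4831 0.1815 0.2697] yaw 71.8 shift mm [-0.2 -4.8 93. ] tilt [-1.     0.     0.001] q6 0.46 t 19.4
```

View pics/v13.png

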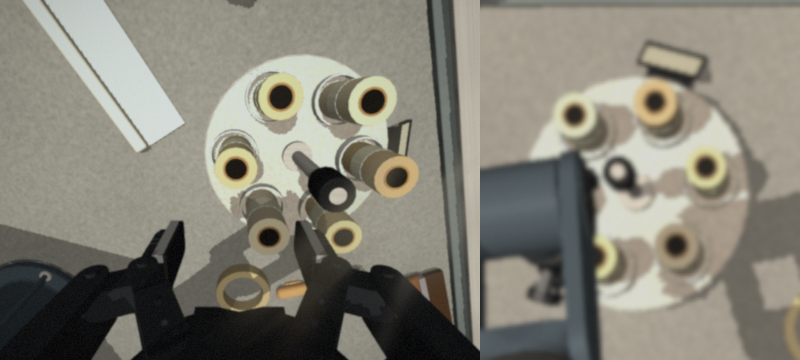

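The wrist half shows the placed roll standing at (236,168), against (234,170) predicted, and the knob top at (338,197), as predicted. I'll refine the ticket direction numerically and compute the knob approach.

Run:
```python
from h import *
t=cam('top');im=cv2.imread('pics/top0.png').astype(int)
sub=im[150:182,232:278]
m=(sub.sum(2)<210).astype(np.uint8)
m=cv2.morphologyEx(m,cv2.MORPH_CLOSE,np.ones((9,9)));m[21:]=0
k=max(cv2.findContours(m,0,2)[0],key=cv2.contourArea)+[232,150]
r=cv2.minAreaRect(k);b=cv2.boxPoints(r);P=np.array([onz(t,*p,.03)[:2] for p in b]);ax=np.array([.57,.148])
print(r,P,np.linalg.norm(P[1]-P[0]),np.linalg.norm(P[2]-P[1]))
d=P.mean(0)-ax;print('dir',np.degrees(np.arctan2(d[1],d[0])),np.linalg.norm(d))
L=max((P[1]-P[0],P[2]-P[1]),key=np.linalg.norm);print('edge normal',np.degrees(np.arctan2(L[0],-L[1])))
w=np.array([.483,.1816])-ax;print('well',np.degrees(np.arctan2(w[1],w[0])))
go(.57,.148,.27,160)
```

```text
((249.17649841308594, 169.7941436767578), (13.339459419250488, 2.9104275703430176), 14.03624439239502) [[0.71631109 0.13690448]
 [0.72460013 0.13491713]
 [0.71485742 0.09755741]
 [0.70657752 0.09956396]] 0.008523955516122008 0.03860918555960407
dir -11.931784284927291 0.14880147849575148
edge normal -14.616140633613394
well 158.8830953355366
tcp [0.4831 0.1815 0.2697] yaw 71.8 shift mm [-0.2 -4.8 93. ] tilt [-1.     0.     0.001] q6 0.46 t 19.4
turn -1.5387446429333882
```

Request:
{"op": "arm_command", "data": {
  "series": [
    [[0,0,23,0],[0,-2,35,0],[0,-3,35,0],[0,0,0,0]]
  ]
}}

```text
t: 19.8
tcp_pos: [0.5731, 0.1457, 0.2667]
tool_rot: [0.112, 0.698, -0.113, 0.698]
force: [-0.4, -0.4, -0.6]
finger_gap: 0.775
```

Request:
{"op": "arm_command", "data": {
  "series": [
    [[0,0,0,-0.14],[0,0,0,-0.14],[0,0,0,-0.14],[0,0,0,-0.14],[0,0,0,-0.14],[0,0,0,-0.14],[0,0,0,-0.14],[0,0,0,-0.14],[0,0,0,-0.14],[0,0,0,-0.14]]
  ]
}}

```text
t: 20.8
tcp_pos: [0.5679, 0.148, 0.2669]
tool_rot: [-0.365, 0.607, 0.367, 0.603]
force: [0.9, -0.5, -0.7]
finger_gap: 0.78
```

Request:
{"op": "arm_command", "data": {
  "series": [
    [[0,0,0,-0.14],[0,0,0,-0.14],[0,0,0,-0.12],[0,0,0,0],[0,0,0,0]]
  ]
}}

```text
t: 21.3
tcp_pos: [0.5688, 0.1479, 0.2679]
tool_rot: [-0.476, 0.523, 0.478, 0.521]
force: [0.4, 0.1, -0.3]
finger_gap: 0.781
```

```bash
python3 -c "
from h import *
go(.57,.148,.165,175)
cv2.imwrite('pics/t14.png',shot('wrist','w14'))
c=cam('wrist');print(proj(c,(.57,.148,.206)),proj(c,(.482,.182,.138)))
im=cv2.imread('pics/w14.png');h=cv2.cvtColor(im,cv2.COLOR_BGR2HSV)
"
```

```text
tcp [0.5688 0.1479 0.2679] yaw 174.8 shift mm [102.9  -1.6   0.2] tilt [-1.     0.003 -0.   ] q6 -1.42 t 21.3
turn -0.002902821498538594
(np.float64(320.2796768817949), np.float64(257.7252348534751)) (np.float64(354.34473120188954), np.float64(113.21181357160093))
```

Aligned within 2 mm. I'll descend around the knob and grip.

Request:
{"op": "arm_command", "data": {
  "series": [
    [[25,-1,0,0],[35,0,0,0],[30,0,0,0],[12,0,0,0],[0,0,0,0]]
  ]
}}

```text
t: 21.85
tcp_pos: [0.5696, 0.1476, 0.1653]
tool_rot: [-0.476, 0.523, 0.478, 0.52]
force: [0.3, 0.5, -0.2]
finger_gap: 0.78
```

Request:
{"op": "arm_command", "data": {
  "series": [
    [[0,0,0,0],[0,0,0,0],[0,0,0,0],[0,0,0,0],[0,0,0,0],[0,0,0,0],[0,0,0,0]]
  ],
  "jaw": 0,
  "force": 50
}}

```text
t: 22.55
tcp_pos: [0.5725, 0.1489, 0.1694]
tool_rot: [-0.478, 0.52, 0.477, 0.523]
force: [-0.8, 4.9, 7.0]
finger_gap: 0.412
```

```bash
python3 -c "
from h import *
go(.57,.148,.165,174.8-174.2);s=status.sense();print(s['finger_gap']*85,s['force'])"
```

```text
tcp [0.5725 0.1489 0.1694] yaw 174.9 shift mm [ 4.4  2.4 -1.1] tilt [-1.    -0.004  0.003] q6 -1.42 t 22.55
turn 3.042728363612345
35.0399510640336 [-0.82080159  4.90246082  6.98501057]
```

Request:
{"op": "arm_command", "data": {
  "series": [
    [[0,0,0,0.05],[0,0,0,0.1],[0,0,0,0.13],[0,0,0,0.13],[0,0,0,0.13],[0,0,0,0.13],[0,0,0,0.13],[0,0,0,0.13],[0,0,0,0.13],[0,0,0,0.13]]
  ]
}}

```text
t: 23.55
tcp_pos: [0.5701, 0.146, 0.1694]
tool_rot: [-0.103, 0.7, 0.101, 0.699]
force: [-7.0, -3.7, 11.4]
finger_gap: 0.408
```

Request:
{"op": "arm_command", "data": {
  "series": [
    [[0,0,0,0.13],[0,0,0,0.13],[0,0,0,0.13],[0,0,0,0.13],[0,0,0,0.13],[0,0,0,0.13],[0,0,0,0.13],[0,0,0,0.13],[0,0,0,0.13],[0,0,0,0.13]]
  ]
}}

```text
t: 24.55
tcp_pos: [0.5662, 0.1474, 0.1694]
tool_rot: [0.34, 0.621, -0.344, 0.616]
force: [-13.2, 1.6, 16.4]
finger_gap: 0.409
```

Request:
{"op": "arm_command", "data": {
  "series": [
    [[0,0,0,0.13],[0,0,0,0.13],[0,0,0,0.13],[0,0,0,0.1],[0,0,0,0.05],[0,0,0,0.01],[0,0,0,0],[0,0,0,0],[0,0,0,0]]
  ]
}}

```text
t: 25.45
tcp_pos: [0.5657, 0.1491, 0.1694]
tool_rot: [0.494, 0.506, -0.498, 0.501]
force: [-13.5, 6.2, 16.4]
finger_gap: 0.409
```

Run:
```python
from h import *
go(.57,.148,.165,.6)
s=status.sense();print(s['finger_gap']*85,s['force'],s['ft_torque'])
shot('wrist','w15');b=shot('top','t15')[140:290,170:310];a=shot('side','s15')[160:310,240:400]
cv2.imwrite('pics/v15.png',np.hstack([cv2.resize(a,(400,400),interpolation=2),cv2.resize(b,(400,428),interpolation=2)[:400]]))
c=cam('side');t=cam('top')
for d in(-15.3,):
    r=np.radians(d);P=np.array([.57+.095*np.cos(r),.148+.095*np.sin(r),.138]);u,v=proj(c,P);print('side',(u-240)*2.5,(v-160)*400/150);u,v=proj(t,P);print('top',400+(u-170)*400/140,(v-140)*428/150)
```

```text
tcp [0.5657 0.1491 0.1694] yaw 0.9 shift mm [4.3 4.4 1.2] tilt [-1.    -0.01  -0.001] q6 1.62 t 25.45
turn 0.004455038637699271
34.74067585908026 [-13.45120138   6.21772861  16.41786555] [0.38240155 1.70630052 0.01285853]
side 265.6051579874753 117.36710172914051
top 608.0628448761477 116.02909586736608
```

The viewer limit is reached, so I'll check the final angle numerically from the wrist picture: the roll's hole blob and the ticket frame blob against the axis.

Run:
```python
from h import *
np.set_printoptions(precision=3,suppress=True)
c=cam('wrist');im=cv2.imread('pics/w15.png');ax=np.array([.57,.148])
r=np.radians(-15.3);dv=np.array([np.cos(r),np.sin(r)])
print('pred hole',proj(c,[*(ax+.095*dv),.138]),'pred ticket',proj(c,[*(ax+.17*dv),.03]))
m=(im.sum(2)<200).astype(np.uint8);n,l,st,ce=cv2.connectedComponentsWithStats(m)
for i in range(1,n):
    if st[i,4]>150 and ce[i][1]<330:
        o=[]
        for z in(.138,.03):
            p=onz(c,*ce[i],z)[:2]-ax;o+=[np.linalg.norm(p),np.degrees(np.arctan2(p[1],p[0]))]
        print(ce[i],st[i],'z.138 r,ang',np.array(o[:2]),'z.03',np.array(o[2:]))
# bright card within the frame
h=cv2.cvtColor(im,cv2.COLOR_BGR2HSV);w=((h[...,1]<60)&(h[...,2]>150)).astype(np.uint8);n,l,st,ce=cv2.connectedComponentsWithStats(w)
for i in range(1,n):
    if st[i,4]>300 and ce[i][1]<330:
        p=onz(c,*ce[i],.03)[:2]-ax;print('white',ce[i],st[i],np.linalg.norm(p),np.degrees(np.arctan2(p[1],p[0])))
```

```text
pred hole (np.float64(376.2474885196111), np.float64(92.36800754216696)) pred ticket (np.float64(386.9942897316039), np.float64(-4.8416308993413395))
[375.867  24.698] [ 323    0  112   49 2271] z.138 r,ang [  0.122 -10.908] z.03 [  0.151 -14.706]
[376.073 100.329] [ 351   73   51   55 2171] z.138 r,ang [  0.092 -15.967] z.03 [  0.104 -23.77 ]
[181.598 144.117] [ 157  119   50   51 2009] z.138 r,ang [ 0.096 46.083] z.03 [ 0.127 61.678]
[487.054 228.026] [ 465  207   45   42 1476] z.138 r,ang [  0.092 -73.749] z.03 [  0.145 -92.44 ]
[161.79  305.381] [ 142  288   41   36 1153] z.138 r,ang [  0.094 104.528] z.03 [  0.171 120.459]
white [277.579 156.726] [     0      0    640    436 151474] 0.0623189663006142 34.23872053099446
white [397.88    9.708] [ 338    0   93   30 1471] 0.1641716414026931 -18.952832077788518
```

The roll's hole is at −16.0° and the neighbours imply about −14.5° for the well. The ticket holder is at −15° to −16.5°, all within about 2° (limit about 10°). I'll check stillness and the bystanders, then hand in.

Run:
```python
from h import *
a=cv2.imread('pics/top0.png').astype(int);b=cv2.imread('pics/t15.png').astype(int) if 0 else snapshot('top')[:,:,::-1].astype(int)
for n,(u,v,r) in dict(brush=(379,167,30),tape=(432,184,14),seam=(334,225,26),mask=(322,276,20),mug=(500,240,18),bottle=(130,224,14),smoother=(190,293,20)).items():
    d=abs(a-b)[v-r:v+r,u-r:u+r].max(2);print(n,'changed frac',round((d>40).mean(),3))
s=status.sense();print(s['t'],abs(s['qd']).max(),s['finger_gap']*85,s['force'])
if abs(s['qd']).max()<.02: print(ticket.sign_off())
```

```text
brush changed frac 0.0
tape changed frac 0.0
seam changed frac 0.0
mask changed frac 0.211
mug changed frac 0.0
bottle changed frac 0.0
smoother changed frac 0.999
25.65 0.0017604747044147365 34.85924070943908 [-12.93375145   6.05979477  16.57776737]
the job is handed in; nothing more can be done
None
```

I stood the roll in the empty well, turned the stand so it faces the ticket holder, and handed the job in at 25.65 s with the gripper still holding the knob. No verdict was reported.

**What I did:** I gripped the roll by one end and let it swing upright in a lightly eased grip, with its lower end against the counter. After re-gripping it firmly I lowered it onto the well floor; it touched down at tool height 0.0934 m, against 0.093 m expected. Then I turned the knob about 174° clockwise.

**Last checks:**
- **Alignment:** the roll's hole is at −16.0° about the axis and its neighbours imply about −14.5°. The ticket holder is at about −15° to −16.5°, and the limit is about 10°. This came from pixel measurements only, because the picture-viewing limit was reached and I never looked at the final scene.
- **Grip and stillness:** the fingers are closed to 34.9 mm on the 36 mm knob with 50 N commanded. The arm was still (joint speeds below 0.002 rad/s). I did not measure the turntable's own speed.
- **Side load:** a steady force of about 13 N sideways and 17 N upward remained on the tool at the end. I left it.
- **Bystanders:** the brush, tape measure, seam roller, mug and bottle show no change in the top view. The masking tape and smoother areas had changed in that picture (21% and nearly 100%), probably from the arm or its shadow. I could not confirm those two there, but no move went near them.

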